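Show the tea lights: work the lid lever and ease the lid shut

TASK

A customer wants to look into the wider of the two wooden sample boxes: press its front lever down with the fingertips until the lid stands fully open, and keep it open for about two seconds. Then let the lever come up slowly, with the fingertips staying on it, so that the lid is eased shut without slamming, and take the hand away. Work the lid by the lever only, lift nothing, and leave the narrower box and the things standing around alone.

Things in the scene. Friction and masses are not known exactly. Their poses are not given: they have to be found in the camera images.
- wide_box: the wider wooden sample box, the one to open: 120 deep (x) x 145 wide (y) x 85 mm high, lid 9 mm thick on top (173 mm wide, top at 97 mm). Fixed on a dark plinth 0 to 25 mm high. Origin at the centre of its underside, on the plinth; its x axis points from the lever side to the hinge side, y to its left, z up. The lever is on the -x side. Tea lights lie inside
- wide_box_plate (a point): centre of the top face of the steel press plate of the wider box's lever (34 mm deep along the box's x, 50 mm wide along its y, 6 mm thick), 75 mm in front of the box's front face. Lid shut: 75 mm above the box's origin; pressed to its stop: 40 mm. It moves on an arc about pins in the box's sides, 85 mm behind it, and starts and ends at almost the same horizontal place
- wide_box_lever (a joint): angle of the wider box's lever: 0 = up (lid shut), 0.40 rad = pressed down to its stop (lid fully open). Pressing takes about 3 to 7 N, plus what the stop takes; the lid's weight pushes the lever back up as soon as it is let go
- wide_box_lid (a joint): angle of the wider box's lid, linked to the lever (2.8 times the lever's angle): 0 = shut, 1.12 rad = fully open. Hinged on the far upper edge of the box. If the lever is let go the lid falls and slams; lowering faster than 2 rad/s counts as slamming
- narrow_box: the narrower sample box, to be left alone: 120 deep (x) x 85 wide (y) x 85 mm high, the same build, its lever plate 40 mm wide and 75 mm in front of the box; fixed on a plinth likewise. Origin and axes as for the wider box
- narrow_box_lid (a joint): angle of the narrower box's lid: 0 = shut; stays shut
- tin: round balm tin with a pale lid, 69 mm across, 34 mm high; loose bystander. Origin at the centre of its underside
- hare: black figure of a lying hare, 38 x 75 x 39 mm; loose bystander. Origin at the centre of its underside
- bowl_candle: turned wooden bowl with wax, 93 mm across, 65 mm high; loose bystander. Origin at the centre of its underside

How it is judged:
By the outcome, as a careful person would: the job done as asked, in the order asked, and still so for the second after the job is handed in, with the robot touching nothing.
It also fails if it takes over 42 s, if anything falls off the work surface, if the arm or the gripper's body presses on something with over 40 N, if the wrist force passes 120 N, or if a joint passes its speed limit or range.

ROBOT

A 6-joint arm with a two-finger parallel gripper is mounted at the origin on a cart in front of the work surface, level with it; the furniture and walls round the work are solid. World frame = base frame: x ahead of the robot, y to its left, z up, the work surface at z = 0. Lengths are in m, angles in rad, forces in N, time in s.
With the tool pointing down it reaches from about 0.3 to 0.875 m from the base axis. Payload 6.4 kg.
Tool frame: the origin (TCP) lies midway between the tips of the shut fingers; the grasp point (between the pads) lies 19 mm behind it (arm.grasp_offset is the distance from the TCP to the grasp point, in m); y points along the fingers, z is the direction in which the jaws open and shut, and the axes are right-handed (so a half turn about y gives the same grasp; the last joint's range is limited). The gripper opens to 85 mm and grips with 20 to 120 N. Pads are 22 mm wide; open, the fingers measure 114 mm over their backs; the gripper's body (76 mm by 85 mm) begins 54 mm behind the grasp point. The pads swing forward as they close: fully open they stand 13 mm farther back than shut.
Start: joints at [-1.484, 0.181, 1.607, -0, 1.354, -0.206], TCP at [0.166, -0.551, 0.231] pointing down, gripper open.
Joint ranges: [-2.99, 2.99], [-0.89, 2.07], [0.3, 2.58], [-1.14, 4.28], [0, 2.63], [-3.12, 3.12]. Speed limits (rad/s): [2.57, 2.57, 3.01, 3.14, 3.14, 3.14].

INTERFACE

Orientations are given as [roll, pitch, yaw] about the fixed x, y, z axes, in that order (R = Rz(yaw) Ry(pitch) Rx(roll)).
In Python, from plant import arm gives the robot as it stands.
- The arm moves only by the shell command python3 -m inch 'ROWS' [FORCE]. ROWS is JSON, a list of rows, each a list of 3 entries, a list of its own where there are three numbers: the closure, from -1 (fully open) to 1 (shut), then the shift along the world's x, y, z in mm, then the turn about the world's z in rad. A call has 1 to 12 rows; each row is the pose to reach, as a shift and turn from the pose measured when the call began; what a row does not reach only later rows make up. A row lasts 1/12 s, in which the tool goes at most 41.7 mm and 7.16 degrees, less where a joint would pass 70% of its speed; a pose out of reach is approached as far as the arm can. A call with a gripper value outside its range is refused whole. The fingers move at their own pace and stop on an object; FORCE is the grip in N (left out, the last holds). Time passes only in rows, so rows that repeat a pose let the fingers close. It gives the time, the measured TCP pose, the force and the opening at its end, in the units of the state.
- arm.read_state(): the state, without advancing time (a new reading comes with each control period).
- arm.get_image(name): name is "scene" or "top"; returns the picture (480x640x3 uint8, blue, green, red); there is no depth.
- arm.camera_info(name): a dict with "fx", "fy", "cx", "cy" (pixels), "k1" (the pictures are not rectified: a ray, as slopes to the right and down, at radius r is drawn at 1 + k1 r^2 times it, then the intrinsics apply), "origin" and "orientation" of the camera in the world. Camera axes: x right, y up, looking along -z (the intrinsics and any distortion apply to the point x, -y, -z); pixel columns grow to the right and rows downward; lengths in m; the calibration is good to about 2 mm. A picture is of the moment at which its call begins. camera_info takes no time and is no camera call.
- arm.finish_job(): hands the job in, once; it reports no verdict.
The state is a dict: "clock": time; "qpos": joint angles; "dq": joint speeds; "tau": joint torques, N m; "eef_pos": TCP position; "orientation": TCP orientation; "wrist_force": force on the tool from outside, world axes, zero at the start; "ft_torque": the same for the moment, N m; "opening": finger opening in m.
Only numpy, scipy, OpenCV 4.12 (cv2) and the standard library are available. Lean on these libraries where they do the work, as an engineer would, in place of code of your own. Each camera call takes 0.05 s, during which the arm holds its last target.

## Working session

There is one attempt and no reset: what is moved stays moved. The work goes in short steps, Python scripts to look and compute and a shell command to move; the robot and the scene stay as the last step left them, time stands still between calls to the robot, and variables do not carry over. Pictures are saved under pics/ and viewed, and the job is handed in when it is done.

```bash
mkdir -p pics; ls; python3 - <<'E'
from plant import arm
import cv2
for n in("scene","top"):
    cv2.imwrite(f"pics/{n}0.png",arm.get_image(n)); print(n,arm.camera_info(n))
print(arm.read_state())
E
```

```text
pics
scene {'fx': 445.340624784819, 'fy': 445.340624784819, 'cx': 320.9032107694552, 'cy': 242.34077023600574, 'k1': -0.028127730313847, 'origin': array([ 0.01388963, -0.47647786,  0.51530639]), 'orientation': array([ 1.06438129, -0.01989873, -0.72256122])}
top {'fx': 443.7317369649072, 'fy': 443.7317369649072, 'cx': 314.91645013232045, 'cy': 244.80210666894382, 'k1': -0.0035176655948795815, 'origin': array([0.40796955, 0.07516152, 1.03896186]), 'orientation': array([ 0.13731814,  0.00781816, -1.59170211])}
{'clock': 0.1, 'qpos': array([-1.48431094e+00,  1.81472845e-01,  1.60789824e+00, -2.65305384e-05,
        1.35381544e+00, -2.06291386e-01]), 'dq': array([ 0.00010022, -0.00185544, -0.00223547,  0.00046849, -0.00020423,
        0.00112142]), 'tau': array([ 5.11550825e-04, -4.45876944e+01, -3.52237165e+01, -1.99949577e-04,
        4.14166687e-03, -2.30118764e-05]), 'eef_pos': array([ 0.16592131, -0.55002025,  0.23047554]), 'orientation': array([-1.57236171e+00,  3.01124184e-04, -2.84881038e+00]), 'wrist_force': array([ 0.19013698, -1.11979297,  0.36237363]), 'ft_torque': array([-0.03878919,  0.00065337, -0.02726343]), 'opening': 0.08562842524826597}
```

View pics/scene0.png

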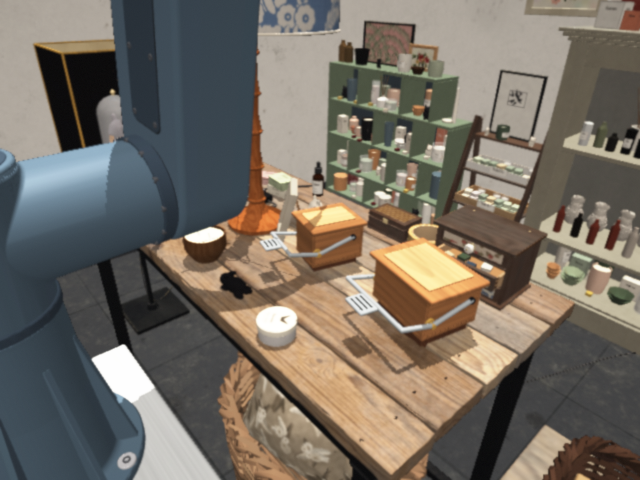

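View pics/top0.png

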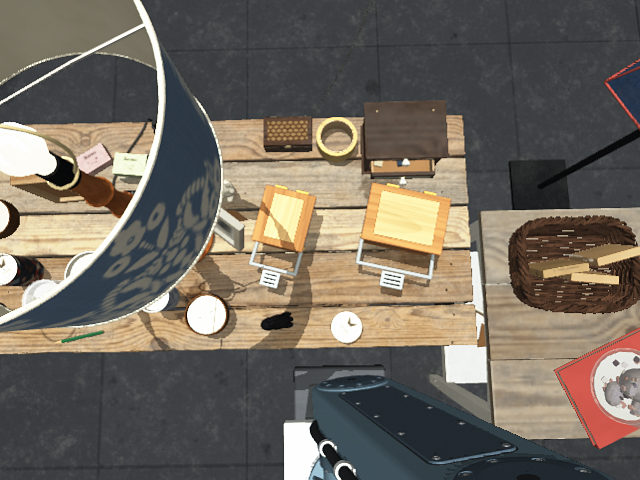

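The wide box is at about (405,220) in top and (425,290) in scene; its press plate is at about (392,280) in top and (361,303) in scene. I'll enlarge both views to pick out corners.

```bash
python3 - <<'E'
import cv2
a=cv2.imread("pics/scene0.png");b=cv2.imread("pics/top0.png")
cv2.imwrite("pics/s_c.png",cv2.resize(a[225:355,330:500],None,fx=4.5,fy=4.5,interpolation=2))
cv2.imwrite("pics/t_c.png",cv2.resize(b[175:300,345:465],None,fx=4.8,fy=4.8,interpolation=2))
E
```

```text
(no output)
```

View pics/s_c.png

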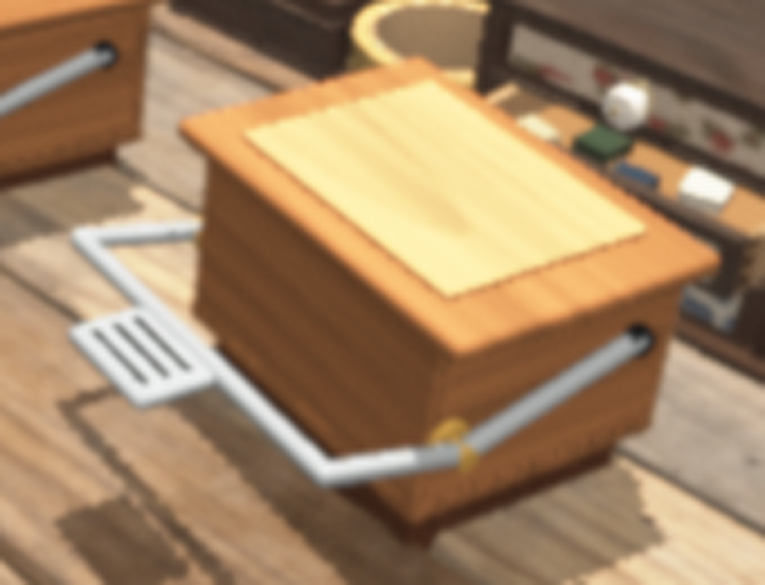

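View pics/t_c.png

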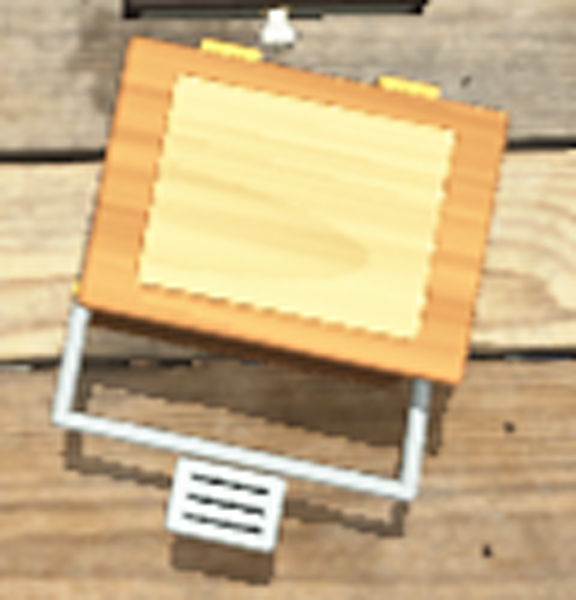

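```bash
cat > h.py <<'E'
import numpy as np
from scipy.spatial.transform import Rotation as R
from scipy.optimize import least_squares
from plant import arm
C={n:arm.camera_info(n) for n in("scene","top")}
def proj(n,P):
    c=C[n]; q=R.from_euler('xyz',c['orientation']).inv().apply(np.atleast_2d(P)-c['origin'])
    s=np.c_[q[:,0]/-q[:,2],-q[:,1]/-q[:,2]]; s=s*(1+c['k1']*(s**2).sum(1,keepdims=True))
    return s*[c['fx'],c['fy']]+[c['cx'],c['cy']]
E
python3 - <<'E'
from h import *
f=lambda a,s,o:(np.array(a)+.5)/s-.5+o
names="lidFL lidFR lidBR lidBL plFL plBL plFR plBR".split()
S=f([(183,125),(460,352),(718,260),(415,60),(72,330),(150,308),(145,403),(218,375)],4.5,[330,225])
T=f([(80,302),(460,382),(508,115),(130,40),(165,528),(180,458),(275,550),(287,482)],4.8,[345,175])
for n,s,t in zip(names,S,T):
    r=least_squares(lambda p:np.r_[proj("scene",p)[0]-s,proj("top",p)[0]-t],[.5,0,.1])
    print(n,r.x.round(4),r.fun.round(1))
# model
def M(p):
    x,y,yaw,h,dx=p
    loc=np.array([(-60-14+dx*1e3,86.5,97),(-74+dx*1e3,-86.5,97),(0,0,0),(0,0,0),
      (-152,25,75),(-118,25,75),(-152,-25,75),(-118,-25,75)])/1e3
    return R.from_euler('z',yaw).apply(loc)+[x,y,h]
i=[0,1,4,5,6,7]
r=least_squares(lambda p:np.r_[(proj("scene",M(p))-S)[i].ravel(),(proj("top",M(p))-T)[i].ravel()],[.6,-.1,-.2,.01,0])
print(r.x.round(4)); print(r.fun.reshape(2,-1,2).round(1).tolist())
P=M(r.x);print("plate",P[4:].mean(0))
E
```

```text
lidFL [ 0.5492 -0.0181  0.1093] [ 0.4 -0.  -0.3  0.3]
lidFR [ 0.5099 -0.183   0.1093] [ 0.4 -0.1 -0.4  0.4]
lidBR [ 0.6289 -0.211   0.1098] [ 0.6 -0.1 -0.6  0.5]
lidBL [ 0.6673 -0.0443  0.1097] [ 0.5 -0.1 -0.4  0.4]
plFL [ 0.451  -0.0566  0.0752] [ 0.1 -0.  -0.1  0.1]
plBL [ 0.483  -0.0652  0.0751] [-0.1  0.   0.1 -0.1]
plFR [ 0.4398 -0.1052  0.0762] [ 0.3 -0.  -0.2  0.3]
plBR [ 0.4702 -0.1118  0.0774] [ 0.2 -0.  -0.2  0.2]
[ 0.5919 -0.1139 -0.2192  0.0046  0.0127]
[[[-0.1, 2.9], [2.1, 3.7], [-0.7, -1.8], [-0.9, -2.3], [-0.3, -1.3], [1.2, -1.2]], [[-1.6, 0.2], [-0.6, -0.7], [0.2, 1.0], [-0.2, 0.1], [0.2, 1.0], [0.3, -0.3]]]
plate [ 0.46011592 -0.08458005  0.07963902]
```

Plate centre triangulates to about (0.461, -0.085), box yaw about -0.23 and the lid sizes agree. The plate height (0.076) is about 10 mm lower than the lid top height implies, so I'll find it by contact. First I'll approach high with the fingers shut and the jaws along the box's y.

```bash
python3 -m inch '[[1,[0,0,20],0],[1,[10,20,30],-0.05],[1,[25,40,30],-0.1],[1,[40,65,30],-0.15],[1,[55,90,30],-0.2],[1,[72,115,30],-0.25],[1,[88,140,30],-0.3],[1,[104,165,30],-0.35],[1,[120,190,30],-0.4],[1,[136,215,30],-0.45],[1,[146,232,30],-0.5],[1,[146,232,30],-0.52]]' 20
```

```text
clock: 1.1
eef_pos: [0.3133, -0.3148, 0.2601]
orientation: [-1.574, 0.0, 2.915]
wrist_force: [0.1, -0.5, 0.2]
opening: -0.0001
```

```bash
python3 -m inch '[[1,[8,13,0],0],[1,[22,35,0],0],[1,[38,60,0],0],[1,[54,85,0],0],[1,[70,110,0],0],[1,[86,135,0],0],[1,[102,160,-10],0],[1,[118,185,-25],0],[1,[132,208,-45],0],[1,[142,224,-65],0],[1,[146,230,-85],0],[1,[146,230,-100],0]]' && python3 -m inch '[[1,[0,0,0],0],[1,[0,0,0],0]]'; python3 - <<'E'
from h import *
import cv2
a=arm.get_image("scene");b=arm.get_image("top")
cv2.imwrite("pics/s1.png",a);cv2.imwrite("pics/s1c.png",cv2.resize(a[225:355,330:500],None,fx=4.5,fy=4.5,interpolation=2))
cv2.imwrite("pics/t1.png",b)
s=arm.read_state();print(s['eef_pos'],s['wrist_force'],proj("scene",s['eef_pos']),proj("top",s['eef_pos']))
E
```

```text
clock: 2.1
eef_pos: [0.4592, -0.0835, 0.1582]
orientation: [-1.575, -0.001, 2.918]
wrist_force: [-0.3, -1.0, 0.8]
opening: -0.0002
clock: 2.27
eef_pos: [0.4584, -0.0834, 0.1571]
orientation: [-1.575, -0.004, 2.918]
wrist_force: [-0.2, -0.6, 0.0]
opening: -0.0003
[ 0.45966185 -0.08425571  0.15899761] [0.63868818 0.36515114 0.07978512] [[364.80035471 259.8861989 ]] [[398.38678954 278.04686639]]
```

View pics/s1.png

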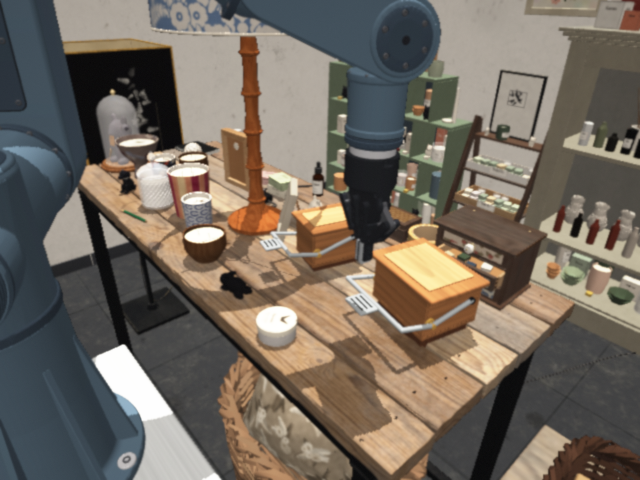

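View pics/s1c.png

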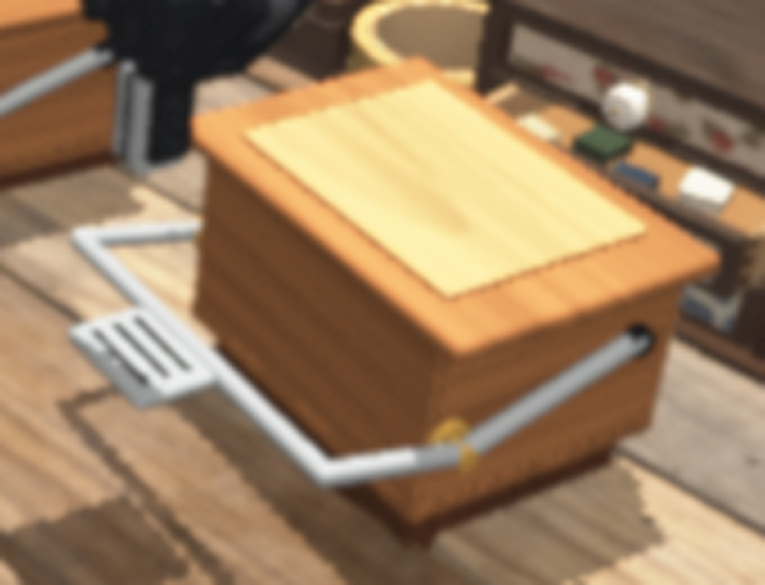

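The tips show at about (363,261) in scene, against a projected (365,260), so calibration and pose agree. The tips are above the plate and nothing has moved. Descending to just above the plate.

```bash
python3 -m inch '[[1,[0,0,-10],0],[1,[0,0,-22],0],[1,[0,0,-34],0],[1,[0,0,-46],0],[1,[0,0,-54],0],[1,[0,0,-58],0],[1,[0,0,-60],0],[1,[0,0,-60],0]]' && python3 -m inch '[[1,[0,0,-2],0],[1,[0,0,-4],0],[1,[0,0,-6],0],[1,[0,0,-8],0],[1,[0,0,-10],0]]'&& python3 -m inch '[[1,[0,0,-2],0],[1,[0,0,-4],0],[1,[0,0,-6],0],[1,[0,0,-8],0]]'
```

```text
clock: 3.03
eef_pos: [0.4597, -0.0845, 0.099]
orientation: [-1.574, -0.0, 2.917]
wrist_force: [-0.3, 0.4, -0.1]
opening: -0.0
clock: 3.45
eef_pos: [0.4598, -0.0845, 0.089]
orientation: [-1.574, -0.0, 2.917]
wrist_force: [0.1, -0.3, -0.3]
opening: 0.0001
clock: 3.78
eef_pos: [0.4598, -0.0844, 0.0807]
orientation: [-1.574, -0.0, 2.917]
wrist_force: [1.0, -0.4, 0.8]
opening: 0.0001
```

```bash
for i in 1 2 3; do python3 -m inch '[[1,[0,0,-1],0],[1,[0,0,-2],0],[1,[0,0,-3],0]]' | grep -E "eef|wrist"; done
```

```text
eef_pos: [0.4598, -0.0845, 0.0776]
wrist_force: [0.1, -1.2, 0.4]
eef_pos: [0.4596, -0.0844, 0.0748]
wrist_force: [-3.2, 0.4, 4.4]
eef_pos: [0.459, -0.0842, 0.0717]
wrist_force: [-5.0, 1.2, 6.2]
```

Contact came at z ≈ 0.076 with about 6 N, as triangulated, so the stop should be at about 0.041. Pressing on gently.

```bash
python3 -m inch '[[1,[-0.5,0,-1.5],0],[1,[-0.7,0.1,-3],0],[1,[-0.9,0.2,-4.5],0],[1,[-1,0.2,-6],0],[1,[-1,0.2,-7.5],0],[1,[-1.2,0.3,-9],0],[1,[-1.3,0.3,-10.5],0],[1,[-1.4,0.3,-12],0],[1,[-1.4,0.3,-13.5],0],[1,[-1.4,0.3,-15],0]]' && python3 -m inch '[[1,[0,0,-1.5],0],[1,[0.2,0,-3],0],[1,[0.3,0,-4.5],0],[1,[0.4,0,-6],0],[1,[0.6,0,-7.5],0],[1,[0.8,0,-9],0]]' && python3 - <<'E'
from h import *
import cv2
a=arm.get_image("scene");cv2.imwrite("pics/s2.png",a)
E
```

```text
clock: 5.37
eef_pos: [0.4575, -0.0839, 0.0565]
orientation: [-1.574, -0.003, 2.918]
wrist_force: [-2.1, 0.2, 3.3]
opening: -0.0001
clock: 5.87
eef_pos: [0.458, -0.084, 0.0472]
orientation: [-1.574, -0.003, 2.918]
wrist_force: [-2.6, -1.4, 2.2]
opening: 0.0002
```

View pics/s2.png

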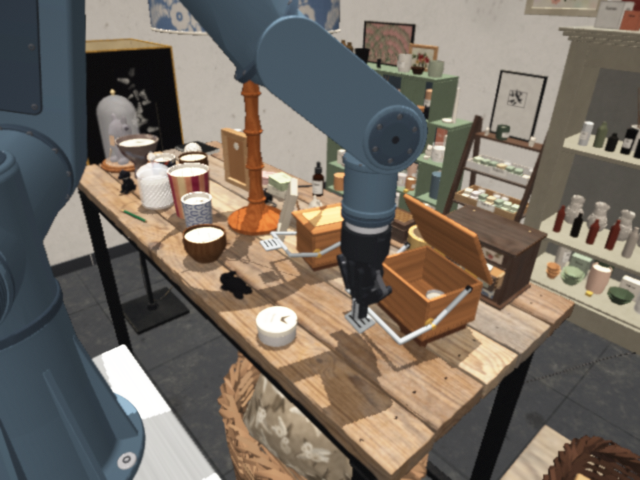

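The lid stands most of the way open (its edge at about (410,200) to (490,280)) and the tips are on the plate at about (360,318). Going on to the stop.

```bash
python3 -m inch '[[1,[0.2,0,-1],0],[1,[0.3,0,-2],0],[1,[0.4,0,-3],0],[1,[0.5,0,-4],0]]' | grep -E "clock|eef|wrist"; for i in 1 2 3; do python3 -m inch '[[1,[0,0,-0.7],0],[1,[0,0,-1.4],0]]' | grep -E "clock|eef|wrist"; done
```

```text
clock: 6.25
eef_pos: [0.4586, -0.084, 0.0437]
wrist_force: [-10.2, 0.8, 23.4]
clock: 6.42
eef_pos: [0.4587, -0.0841, 0.0436]
wrist_force: [-11.5, 2.0, 26.3]
clock: 6.58
eef_pos: [0.4587, -0.0841, 0.0436]
wrist_force: [-11.8, 2.7, 27.8]
clock: 6.75
eef_pos: [0.4587, -0.0841, 0.0436]
wrist_force: [-12.1, 3.2, 26.5]
```

The force jumped to about 27 N at z = 0.0436, which is 34 mm below contact and so the stop. Holding.

```bash
for i in 1 2; do python3 -m inch '[[1,[0,0,-1],0],[1,[0,0,-1],0],[1,[0,0,-1],0],[1,[0,0,-1],0],[1,[0,0,-1],0],[1,[0,0,-1],0],[1,[0,0,-1],0],[1,[0,0,-1],0],[1,[0,0,-1],0],[1,[0,0,-1],0],[1,[0,0,-1],0]]' | grep -E "clock|eef|wrist"; done;  python3 - <<'E'
from h import *
import cv2
a=arm.get_image("scene");cv2.imwrite("pics/s3.png",a)
E
```

```text
clock: 7.67
eef_pos: [0.4586, -0.0841, 0.0438]
wrist_force: [-8.6, 1.2, 18.7]
clock: 8.58
eef_pos: [0.4586, -0.0841, 0.0439]
wrist_force: [-8.1, 2.7, 14.7]
```

View pics/s3.png

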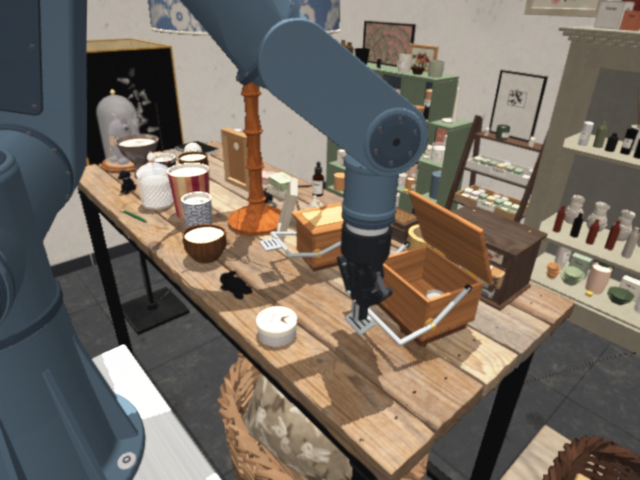

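The lid stands fully open (upper edge about (415,195) to (490,280)) and nothing else has moved. A little more hold, then a slow rise along the arc.

```bash
python3 -m inch '[[1,[0,0,-1],0],[1,[0,0,-1],0],[1,[0,0,-1],0],[1,[0,0,-1],0],[1,[0,0,-0.5],0],[1,[0,0,0],0],[1,[0,0,1],0],[1,[0,0,2],0],[1,[-0.2,0,3],0],[1,[-0.4,0.1,4],0],[1,[-0.6,0.1,5],0],[1,[-0.7,0.1,6],0]]' && python3 -m inch '[[1,[-0.1,0,1],0],[1,[-0.2,0,2],0],[1,[-0.3,0,3],0],[1,[-0.4,0,4],0],[1,[-0.5,0,5],0],[1,[-0.5,0,6],0],[1,[-0.5,0,7],0],[1,[-0.5,0,8],0],[1,[-0.5,0,9],0],[1,[-0.4,0,10],0]]'
```

```text
clock: 9.63
eef_pos: [0.4582, -0.084, 0.0501]
orientation: [-1.573, -0.006, 2.92]
wrist_force: [1.3, -0.0, 1.7]
opening: -0.0003
clock: 10.47
eef_pos: [0.4579, -0.0841, 0.0603]
orientation: [-1.573, -0.005, 2.92]
wrist_force: [0.6, 0.6, 1.6]
opening: 0.0002
```

```bash
python3 - <<'E'
from h import *
import cv2
print(arm.read_state()['wrist_force'])
a=arm.get_image("scene");cv2.imwrite("pics/s4.png",cv2.resize(a[170:350,320:520],None,fx=3.3,fy=3.3,interpolation=2))
print(arm.read_state()['wrist_force'])
E
```

```text
[0.64123958 0.61687057 1.58473149]
[0.42620702 0.34546205 2.46406128]
```

View pics/s4.png

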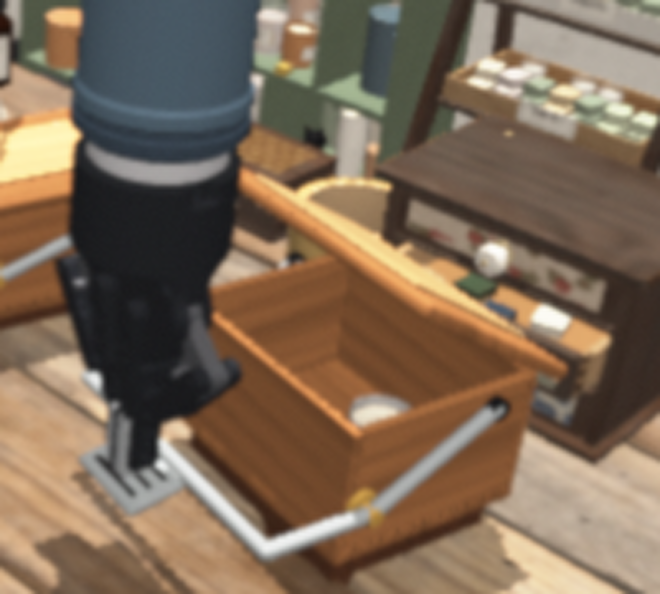

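The lid is about half down and the plate is still against the tips (crop position about (130,475)). Continuing slowly to just above the shut height of 0.076.

```bash
python3 -m inch '[[1,[0,0,0.8],0],[1,[0,0,1.6],0],[1,[0.1,0,2.4],0],[1,[0.2,0,3.2],0],[1,[0.3,0,4],0],[1,[0.4,0,4.8],0],[1,[0.5,0,5.6],0],[1,[0.6,0,6.4],0],[1,[0.7,0,7.2],0],[1,[0.8,0,8],0]]' && python3 -m inch '[[1,[0.1,0,0.6],0],[1,[0.2,0,1.2],0],[1,[0.3,0,1.8],0],[1,[0.4,0,2.4],0],[1,[0.5,0,3],0],[1,[0.6,0,3.6],0],[1,[0.7,0,4.2],0],[1,[0.8,0,4.8],0],[1,[0.9,0,5.4],0]]' && python3 -m inch '[[1,[0,0,0.5],0],[1,[0.1,0,1],0],[1,[0.1,0,1.5],0],[1,[0.2,0,2],0],[1,[0.2,0,2.5],0],[1,[0.2,0,3],0],[1,[0.2,0,3.5],0],[1,[0.2,0,4],0],[1,[0.2,0,4],0]]';python3 - <<'E'
from h import *
import cv2
a=arm.get_image("scene");cv2.imwrite("pics/s5.png",cv2.resize(a[170:350,320:520],None,fx=3.3,fy=3.3,interpolation=2))
print(arm.read_state()['wrist_force'])
E
```

```text
clock: 11.35
eef_pos: [0.4588, -0.0843, 0.0686]
orientation: [-1.573, -0.005, 2.92]
wrist_force: [0.3, -1.6, 2.7]
opening: 0.0
clock: 12.1
eef_pos: [0.4599, -0.0844, 0.0741]
orientation: [-1.573, -0.005, 2.92]
wrist_force: [0.2, -2.6, 3.5]
opening: -0.0001
clock: 12.85
eef_pos: [0.4598, -0.0842, 0.0779]
orientation: [-1.573, -0.006, 2.92]
wrist_force: [0.4, -0.1, 0.2]
opening: 0.0001
[0.25003587 0.23377009 0.56273174]
```

View pics/s5.png

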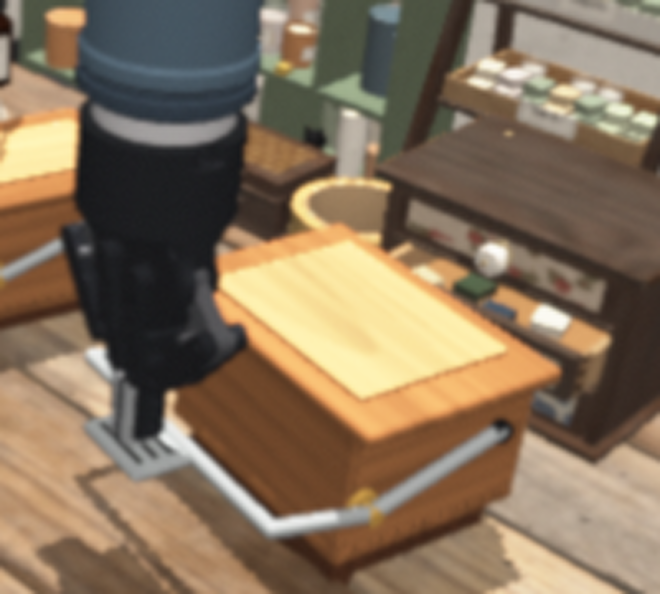

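The lid is shut and the force has dropped to zero. Taking the hand up: slowly at first, then well clear and a little toward the robot.

```bash
python3 -m inch '[[1,[0,0,1],0],[1,[0,0,2],0],[1,[0,0,5],0],[1,[0,0,12],0],[1,[0,0,25],0],[1,[0,0,45],0],[1,[0,0,68],0],[1,[0,0,92],0],[1,[-5,-5,115],0],[1,[-15,-15,135],0],[1,[-25,-30,148],0],[1,[-30,-40,150],0]]' && python3 -m inch '[[1,[-20,-25,0],0],[1,[-40,-60,0],0],[1,[-60,-95,0],0],[1,[-80,-130,0],0],[1,[-95,-155,0],0],[1,[-100,-160,0],0],[1,[-100,-160,0],0],[1,[-100,-160,0],0],[1,[-100,-160,0],0]]';python3 - <<'E'
from h import *
import cv2
cv2.imwrite("pics/s6.png",arm.get_image("scene"));cv2.imwrite("pics/t6.png",arm.get_image("top"))
for n in("scene","top"):
    d=cv2.absdiff(cv2.imread(f"pics/{n}0.png"),cv2.imread(f"pics/{n[0]}6.png")).max(2)
    print(n,[int((d[v0:v1,u0:u1]>40).sum()) for u0,u1,v0,v1 in ([(345,490,235,340),(260,360,200,270),(255,300,305,350),(215,255,265,300),(180,228,225,265)] if n=="scene" else [(350,455,178,295),(245,320,180,290),(328,365,308,346),(258,296,308,333),(182,232,292,338)])])
E
```

```text
clock: 13.9
eef_pos: [0.4306, -0.1257, 0.2317]
orientation: [-1.57, -0.0, 2.92]
wrist_force: [0.9, -0.7, 0.3]
opening: -0.0002
clock: 14.65
eef_pos: [0.3311, -0.2847, 0.2319]
orientation: [-1.571, 0.0, 2.921]
wrist_force: [-0.6, 0.9, -0.3]
opening: 0.0002
scene [5164, 0, 0, 0, 223]
top [0, 0, 0, 0, 0]
```

View pics/s6.png

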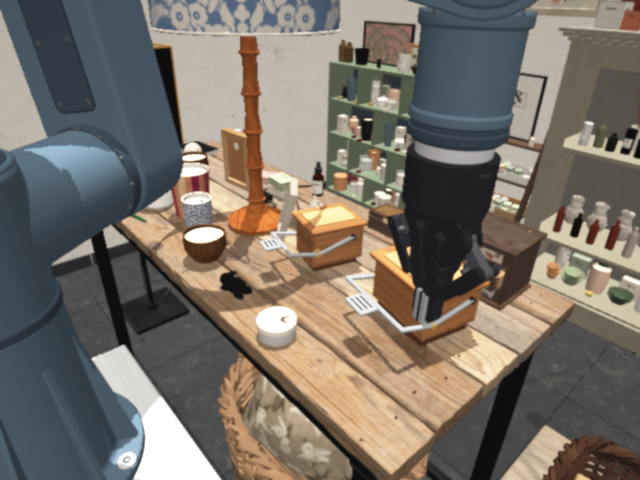

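View pics/t6.png

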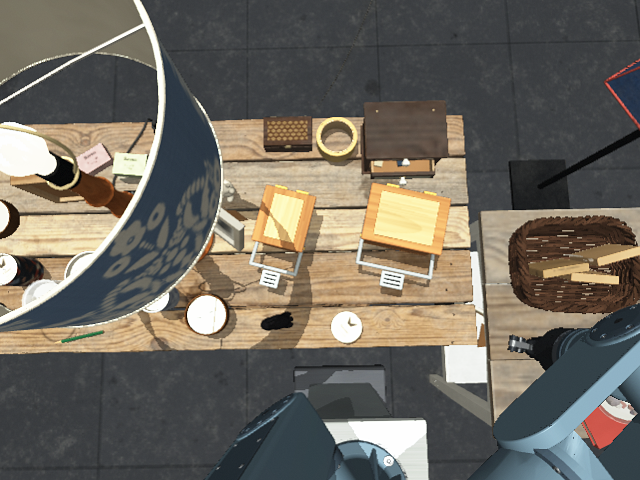

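The top view is the same as at the start (no changed pixels at either box or at the tin, hare or bowl). The box is shut and the hand is clear. In the scene view, the differences at the wide box are the arm in front of it.

```bash
python3 -c "
from plant import arm
print(arm.finish_job())"
```

```text
the job is handed in; nothing more can be done
None
```

I opened the wide box by its lever, held it open, eased it shut again, and handed the job in at about 15 s of the 42 s allowed.

- **Opening:** With the fingers shut, I pressed the plate from first contact at z ≈ 0.076 m down to its stop at 0.0436 m. The force there rose to about 27 N, and the picture showed the lid fully open.
- **Holding:** The lid stayed at the stop for about 2.8 s. The pressing force eased from 27 to 15 N during the hold.
- **Closing:** I let the lever up at about 6–12 mm/s, which I work out as about 0.4 rad/s at the lid, well under the 2 rad/s slamming limit. Contact force stayed positive at 1.6–3.5 N in every reading until the lid was shut, then dropped to zero. I then took the hand away.

**Last checks:**
- **Top view:** it showed no changed pixels against the start picture at either box, the tin, the hare or the bowl.
- **Scene view:** it differed only at the wide box, where the arm was in front of it, and by 223 pixels round the bowl. I did not look into those, but the top view shows the bowl unmoved.

**Disagreement:** the plate stood about 10 mm lower against the lid top than the given sizes imply. I relied on the measured height, which the contact confirmed.

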